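Lock the guest key away: drawer shut, bolt to its notch, hold

TASK

The guest's key already lies in the open drawer of the small white chest: push the drawer fully shut, then pinch the bolt on top by its red upright grip and slide it along its rail across the drawer until its ball clicks into the notch, where the black pointer meets the blue line, without running past it. Finish while still gripping the red grip and holding the bolt at the notch. Leave everything else on the dresser as it stands.

Things in the scene. Friction and masses are not known exactly. Their poses are not given: they have to be found in the camera images.
- chest: small white chest fixed to the dresser, 120 (x) x 180 (y) x 75 mm high. Origin: centre of its underside; x points to its back (its front, with the drawer, is at x = -60 mm), y to its left, z up. The drawer fills the front from y = -84 to +28 mm; the blue panel beside it (y +36 to +84 mm) is fixed. On the flat top lies an aluminium rail along y at x = -25 mm, 20 mm wide, its top at z = 83 mm, with dark end stops at y = +86 and -52 mm (tops at z = 85 mm).
- drawer (a joint): opening of the drawer in m: 0 shut, grows as it comes out towards the chest's -x, at most 0.085; starts 0.045 to 0.075. It stays where it is left (drag about 1.5 N, hard stop at 0).
- drawer_handle (a point): middle of the front face of the drawer's steel bar handle (bar 56 mm along chest y, 14 mm high, 10 mm thick; it stands 26 mm out from the drawer front; centre height 38 mm above the dresser). Push here towards the chest's +x. Axes as the chest's.
- bolt_travel (a joint): travel of the bolt along the rail in m, growing towards chest -y: 0 at the left end, starts 0 to 0.018, notch at 0.055, far end 0.090. Drag about 3 N. From 4 to 5 mm before the notch (a 10 mm gap in the rail) the spring ball drops in and the drag vanishes; past its middle the push rises to 7 or 8 N before the ball climbs out. A tongue, 16 mm wide, hangs 22 mm down in front of the chest's face.
- bolt: the sliding bolt: a steel carriage plate 34 (chest x) x 36 mm (chest y) with its top at z = 90.5 mm above the dresser, and in its middle a red upright grip, a block 22 mm (chest x) x 16 mm (chest y) x 44 mm high, from the plate up to z = 134.5 mm. Origin: on the vertical axis of the red grip, at the height of the chest's top (z = 75 mm, 15.5 mm below the foot of the grip). Axes as the chest's. The red grip can be pinched from above across either width.
- notch_mark (a point): end, next to the rail, of the blue line painted on the chest's top, 3 mm wide, running 30 mm towards chest +x (the origin is its end nearest the rail). The carriage's black pointer (on its +x side, in line with the middle of the red grip) meets it when the ball is in the notch: the red grip's middle then has the same chest y as this point, and lies 26 mm from it towards chest -x.
- key: room key on a dark wooden fob, 50 x 20 x 10 mm, lying in the drawer. Origin: middle of its underside.
- dispenser: push-button toothpick dispenser, clear plastic with green top, 52 mm across, 86 mm high; stands loose. Origin: centre of its underside.
- vase: empty blue glass bud vase, 72 mm across, 140 mm high; stands loose. Origin: centre of its underside.
- bell: white ceramic bell with painted flowers, 72 mm across, 98 mm high; stands loose. Origin: centre of its underside.
- mirror: folding travel mirror in white plastic, base 85 x 110 mm, 135 mm high; stands loose. Origin: centre of its underside.
- bowl: steel key bowl, 130 mm across, 40 mm high; stands loose. Origin: centre of its underside.
Things that resemble listed ones, but are neither listed nor needed, are in the scene too. Leave any purple or yellow look-alike of the chest alone.

How it is judged:
By the outcome, as a careful person would: the job done as asked, in the order asked, and still so for the second after the job is handed in, while the arm keeps its last pose, push and grip.
It also fails if it takes over 43 s, if anything falls off the work surface, if the arm or the gripper's body presses on something with over 40 N, if the wrist force passes 120 N, or if a joint passes its speed limit or range.

ROBOT

A 6-joint arm with a two-finger parallel gripper is mounted at the origin on the work surface. World frame = base frame: x ahead of the robot, y to its left, z up, the work surface at z = 0. Lengths are in m, angles in rad, forces in N, time in s.
With the tool pointing down it reaches from about 0.375 to 0.75 m from the base axis. Payload 9 kg.
Tool frame: the origin (TCP) lies midway between the tips of the shut fingers; the grasp point (between the pads) lies 19 mm behind it; y points along the fingers, x is the direction in which the jaws open and shut, and the axes are right-handed (so a half turn about y gives the same grasp; the last joint's range is limited). The gripper opens to 85 mm and grips with 20 to 120 N. Pads are 22 mm wide; open, the fingers measure 114 mm over their backs; the gripper's body (76 mm by 85 mm) begins 54 mm behind the grasp point. The pads swing forward as they close: fully open they stand 13 mm farther back than shut.
Start: joints at [-1.451, 0.104, 0.097, 1.564, 0, 1.353], TCP at [0.199, -0.566, 0.231] pointing down, gripper open.
Joint ranges: [-2.99, 2.99], [-0.84, 1.86], [-1.1, 1.16], [-1.84, 2.11], [-1.51, 1.56], [-3.14, 3.14]. Speed limits (rad/s): [2.22, 2.22, 2.57, 3.14, 3.14, 3.14].

INTERFACE

Orientations are given as a unit quaternion [x, y, z, w].
In Python, from rig import env, optics gives the robot as it stands.
- The arm moves only by the tool apply_moves, never from a script. Its argument "increments" is a list of rows, each a list of 7 numbers: the shift along the tool's x, y, z in units of 30 mm (1.0 is 30 mm), then the turn, a rotation vector about the tool's x, y, z in units of 5 degrees (1.0 is 5 degrees), then the finger opening in mm, from 0 to 85.4. In form: [[dx, dy, dz, rx, ry, rz, hand], ...]. A call has 1 to 10 rows; each row is the pose to reach, as a shift and turn from the pose commanded when the call began, along the tool's axes at that moment; what a row does not reach only later rows make up. A row lasts 1/12 s, in which the tool goes at most 41.7 mm and 7.16 degrees, less where a joint would pass 70% of its speed; a pose out of reach is approached as far as the arm can. A call with a gripper value outside its range is refused whole. The fingers move at their own pace and stop on an object; the grip force is fixed at half the most. Time passes only in rows, so rows that repeat a pose let the fingers close. It gives the time, the measured TCP pose, the force and the opening at its end, in the units of the state.
- env.read_state(): the state, without advancing time (a new reading comes with each control period).
- optics.snapshot(name): name is "scene" or "top" or "wrist"; returns the picture (384x512x3 uint8, blue, green, red); there is no depth.
- optics.camera_info(name): a dict with "fx", "fy", "cx", "cy" (pixels), "R" (3x3) and "t" (3): a world point X has camera coordinates R X + t; the wrist camera has in their place "hand_eye" (4x4, takes a point from camera to tool coordinates, whose origin is the TCP and whose axes are the tool frame's). Camera axes: x right, y down, z forward; pixel columns grow to the right and rows downward; lengths in m; the calibration is good to about 2 mm. The wrist camera is an equidistant fisheye: a pixel r from the principal point sees the ray r / f radians off the axis. A picture is of the moment at which its call begins: read the wrist's pose just before it. camera_info takes no time and is no camera call.
- env.sign_off(): hands the job in, once; it reports no verdict.
Trained networks look in the newest picture that a camera, given by its name, has taken for a name from the list of things; names that differ only in an ending like _2 or _b are one class to them, and where a whole thing is asked for, a point or a joint stands for the part that bears it (a point fixed in the world has none). Each returns a list of dicts, best first, with "conf" (0 to 1); they miss things now and then, are a little off and sometimes report something else, mostly with a low value. They report only what shows in the picture. A call takes as long as a camera call. They do not tell look-alikes from the thing itself.
- optics.masks_of(camera, query): "pixels" (384x512 bool, what is visible of it) and "point" ([row, column] in pixels, amid what is visible of it).
The state is a dict: "t": time; "q": joint angles; "dq": joint speeds; "joint_efforts": joint torques, N m; "eef_pos": TCP position; "ee_rot": TCP orientation; "wrist_force": force on the tool from outside, world axes, zero at the start; "wrist_torque": the same for the moment, N m; "width": finger opening in m.
Only numpy, scipy, OpenCV 4.12 (cv2) and the standard library are available. Lean on these libraries where they do the work, as an engineer would, in place of code of your own. Each camera call takes 0.05 s, during which the arm holds its last target. There are 200 camera calls.

## Working session

There is one attempt and no reset: what is moved stays moved. The work goes in short steps, Python scripts to look and compute and a tool call to move; the robot and the scene stay as the last step left them, time stands still between calls to the robot, and variables do not carry over. Pictures are saved under pics/ and viewed, about 8 in all and at most 12, crops included, and the job is handed in when it is done.

Besides the shell and the picture viewer there is one more tool, called after "Call:" as name(argument=value, ...) on one line, values as JSON. apply_moves: Moves the arm, as the interface text tells. Its arguments: {"type":"object","properties":{"increments":{"type":"array"}},"required":["increments"]}

```bash
ls; mkdir -p pics
python3 - <<'E'
from rig import env, optics
import cv2, numpy as np
s=env.read_state(); print({k:np.round(v,3).tolist() for k,v in s.items()})
a=optics.snapshot("scene"); b=optics.snapshot("top")
cv2.imwrite("pics/scene0.png",a); cv2.imwrite("pics/top0.png",b)
for c in("scene","top"):
    print(c,optics.camera_info(c))
    for q in("chest","bolt","drawer_handle","drawer","notch_mark"):
        try:
            for m in optics.masks_of(c,q): print(c,q,round(m["conf"],2),m["point"],m["pixels"].sum())
        except Exception as e: print(q,e)
print(optics.camera_info("wrist"))
cv2.imwrite("pics/both0.png",cv2.resize(np.vstack([a,b]),None,fx=.78,fy=.78))
E
```

```text
pics
{'t': 0.0, 'q': [-1.451, 0.105, 0.096, 1.564, -0.0, 1.353], 'dq': [-0.001, -0.002, -0.0, 0.0, -0.001, -0.001], 'joint_efforts': [-0.003, -55.693, 50.365, 0.017, -0.001, 0.0], 'eef_pos': [0.199, -0.566, 0.23], 'ee_rot': [-0.577, 0.409, -0.408, 0.577], 'wrist_force': [0.361, 0.216, 0.836], 'wrist_torque': [-0.063, 0.009, -0.003], 'width': 0.085}
scene {'fx': 458.78725826660195, 'fy': 458.78725826660195, 'cx': 253.14448862200058, 'cy': 190.5837918966059, 'R': array([[-0.2683048 ,  0.96330007,  0.00809431],
       [ 0.67284126,  0.19340427, -0.71405842],
       [-0.689418  , -0.18613911, -0.70003933]]), 't': array([ 0.11417977, -0.25622781,  1.68869635])}
scene chest 0.85 [201.4, 303.4] 3204
scene chest 0.81 [283.2, 304.2] 4476
scene chest 0.75 [239.5, 211.7] 4707
scene bolt 0.83 [268.7, 337.8] 307
scene bolt 0.66 [232.9, 233.4] 250
scene bolt 0.6 [188.0, 326.7] 193
scene bolt 0.39 [243.9, 212.3] 4613
scene drawer_handle 0.7 [212.0, 211.4] 723
scene drawer 0.91 [212.5, 215.4] 733
scene notch_mark 0.73 [202.5, 300.6] 3157
scene notch_mark 0.69 [245.1, 212.9] 4629
scene notch_mark 0.6
[... 597 characters left out ...]
286.3] 965
top drawer_handle 0.62 [133.7, 190.7] 263
top drawer_handle 0.57 [143.7, 119.0] 373
top drawer 0.65 [163.5, 281.2] 1142
top drawer 0.54 [139.0, 192.6] 204
top notch_mark 0.7 [207.0, 203.7] 2814
top notch_mark 0.67 [135.6, 273.5] 3665
{'fx': 297.3186396354542, 'fy': 297.3186396354542, 'cx': 258.9426941283741, 'cy': 195.41528837811433, 'hand_eye': array([[ 9.99999994e-01,  7.54966906e-05,  7.39679704e-05,
        -3.00172624e-04],
       [-4.66694374e-05, -3.12513380e-01,  9.49913357e-01,
        -1.43191017e-01],
       [ 9.48312952e-05, -9.49913355e-01, -3.12513375e-01,
         7.94548958e-02],
       [ 0.00000000e+00,  0.00000000e+00,  0.00000000e+00,
         1.00000000e+00]])}
```

View pics/both0.png

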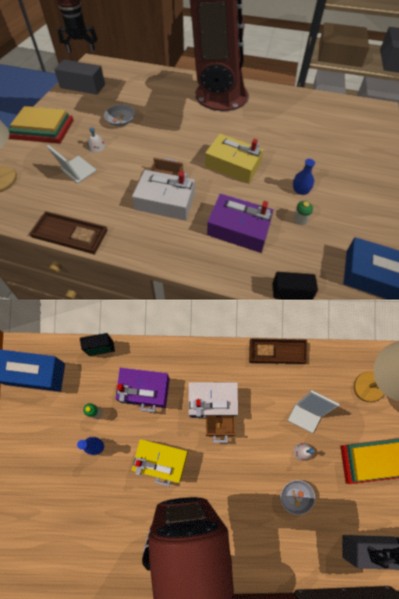

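The top view shows three chests: purple (182,113), yellow (204,207) and white (270,136). The white one is the only one with an open drawer, so it fits the description. I'll confirm it in an enlarged crop.

Run:
```python
import cv2, numpy as np
a=cv2.imread("pics/scene0.png"); b=cv2.imread("pics/top0.png")
A=cv2.resize(a[195:285,165:255],(540,540)[::1],interpolation=cv2.INTER_CUBIC)
B=cv2.resize(b[98:188,232:312],(480,540),interpolation=cv2.INTER_CUBIC)
cv2.imwrite("pics/crop0.png",cv2.resize(np.hstack([A,B]),(799,423)))
```

```text
(no output)
```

View pics/crop0.png

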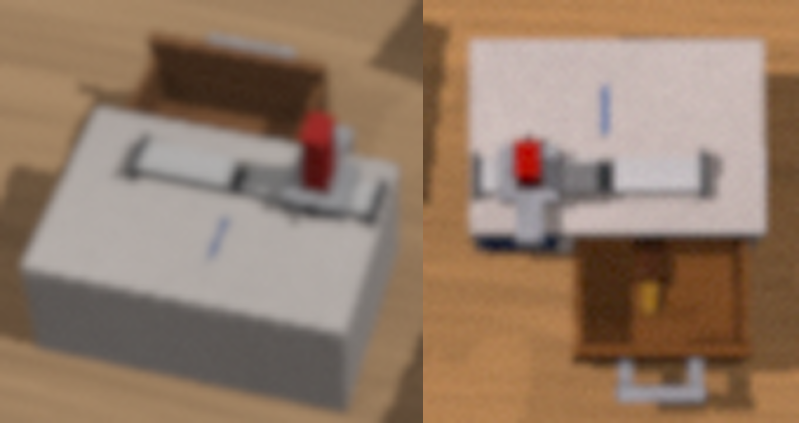

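White chest confirmed: the drawer is open with the key in it, the red grip is at the left end of the rail, and the blue line is visible. Next I fit the pose from the corners.

```bash
cat > h.py <<'E'
import numpy as np
from rig import env, optics
from scipy.spatial.transform import Rotation as Ro
from scipy.optimize import least_squares
S=4.70
def proj(c,X):
    i=optics.camera_info(c); p=np.atleast_2d(X)@i["R"].T+i["t"]
    return np.c_[i["fx"]*p[:,0]/p[:,2]+i["cx"],i["fy"]*p[:,1]/p[:,2]+i["cy"]]
def W(P,p):  # chest->world
    c,s=np.cos(P[2]),np.sin(P[2]); p=np.atleast_2d(p)
    return np.c_[P[0]+c*p[:,0]-s*p[:,1],P[1]+s*p[:,0]+c*p[:,1],p[:,2]]
E
python3 - <<'E'
from h import *
pb=lambda u,v:(232+(u-423)/S,98+v/S); pa=lambda u,v:(165+u/S,195+v/S)
C=np.array([[.06,.09,.075],[.06,-.09,.075],[-.06,-.09,.075],[-.06,.09,.075]])
B=np.array([pb(469,39),pb(765,39),pb(767,236),pb(469,234)])
A=np.array([pa(345,330),pa(22,265),pa(97,107),pa(397,165)])
def solve(wa,wb):
    f=lambda P:np.r_[wb*(proj("top",W(P,C))-B).ravel(),wa*(proj("scene",W(P,C))-A).ravel()]
    return least_squares(f,[.6,-.05,0])
for w in((1,1),(1,0),(0,1)):
    r=solve(*w);print(w,np.round(r.x,4),np.round(r.fun,1))
P=solve(1,1).x; np.save("P.npy",P)
# travel/opening from top + scene
g=lambda y:W(P,[-.025,y,.1345]); 
for y in (.05,.06,.065,.07): print(y,proj("top",g(y)),proj("scene",g(y)))
print("meas grip",pb(528,155),pa(319,117))
for o in(.045,.055,.065,.075): print(o,proj("top",W(P,[-.096-o,-.028,.045])))
print("bar front edge",pb(661,402))
for y in(0,.005,.01,.015): print(y,proj("top",W(P,[.001,y,.075])),proj("scene",W(P,[.001,y,.075])))
print("notch",pb(605,135),pa(226,218))
E
```

```text
(1, 1) [ 0.6634 -0.0504  0.0293] [-0.6 -0.2 -1.1 -0.5 -1.2 -0.9 -0.6 -0.3 -1.  -0.4 -0.9 -0.8 -0.6 -1.2
 -0.1 -1.1]
(1, 0) [ 0.6655 -0.0479  0.0351] [-0.  -0.  -0.  -0.  -0.  -0.  -0.  -0.  -0.1  0.4 -0.2  0.2 -0.2 -0.3
  0.5 -0.5]
(0, 1) [ 0.6621 -0.0529  0.0242] [ 0.4  0.1 -0.1  0.1 -0.4 -0.3  0.2  0.  -0.  -0.  -0.  -0.  -0.  -0.
 -0.  -0. ]
0.05 [[254.85307084 131.15510989]] [[230.61639823 220.78454737]]
0.06 [[251.1623381  131.17100105]] [[234.44341997 221.51820519]]
0.065 [[249.31729236 131.17894525]] [[236.36105944 221.88582557]]
0.07 [[247.47246032 131.18688853]] [[238.28145923 222.25397511]]
meas grip (254.3404255319149, 130.97872340425533) (232.87234042553192, 219.89361702127658)
0.045 [[281.82814315 176.34268475]]
0.055 [[281.84481273 179.73626026]]
0.065 [[281.86149463 183.13234556]]
0.075 [[281.87818887 186.53094344]]
bar front edge (282.63829787234044, 183.531914893617)
0 [[272.48569734 126.27985075]] [[209.87279844 239.84670217]]
0.005 [[270.74559312 126.28760508]] [[211.71905811 240.21673985]]
0.01 [[269.00567886 126.29535856]] [[213.56790019 240.58729511]]
0.015 [[267.26595452 126.30311119]] [[215.41933008 240.95836903]]
notch (270.72340425531917, 126.72340425531915) (213.08510638297872, 241.38297872340425)
```

```bash
cat >> h.py <<'E'
U=np.pi/36
def plan(pos,yaw,note=""):
    """print increments row for TCP pos, tool pointing down, tool x (jaw) along world yaw"""
    s=env.read_state(); R0=Ro.from_quat(s["ee_rot"]); p0=np.array(s["eef_pos"])
    x=np.array([np.cos(yaw),np.sin(yaw),0]); y=np.array([0,0,-1.]); z=np.cross(x,y)
    R1=Ro.from_matrix(np.c_[x,y,z])
    print(note,np.round(R0.inv().apply(np.array(pos)-p0)/.03,2),np.round((R0.inv()*R1).as_rotvec()/U,2))
def st():
    s=env.read_state(); print("t",round(s["t"],2),"p",np.round(s["eef_pos"],4),"F",np.round(s["wrist_force"],1),"w",round(s["width"],4)); return s
E
python3 - <<'E'
from h import *
s=st(); R=Ro.from_quat(s["ee_rot"]).as_matrix(); print(np.round(R,3)); 
P=np.array([.6635,-.0504,.029])
h=W(P,[-.096-.066,-.028,.038])[0]; print("handle",h,"shut",W(P,[-.096,-.028,.038]))
print("bolt",W(P,[-.025,.054,0]),"notch",W(P,[-.025,.007,0]))
for yaw in(np.pi/2+.029,-np.pi/2+.029):
    plan([h[0]-.06,h[1],.2],yaw,yaw)
    plan([h[0]-.06,h[1],.03],yaw)
E
```

```text
t 0.6 p [ 0.1989 -0.5661  0.2313] F [-0.2  0.3 -0. ] w 0.0854
[[ 0.331  0.     0.943]
 [-0.943 -0.     0.331]
 [ 0.    -1.    -0.   ]]
handle [ 0.50238    -0.08308557  0.038     ] shut [[ 0.56835225 -0.08117184  0.038     ]]
bolt [[0.63694473 0.0028524  0.        ]] notch [[ 0.63830754 -0.04412784  0.        ]]
1.5997963267948965 [-12.5    1.04  12.99] [  0.   -32.46   0.  ]
 [-12.5    6.71  12.99] [  0.   -32.46   0.  ]
-1.5417963267948966 [-12.5    1.04  12.99] [-0.    3.54  0.  ]
 [-12.5    6.71  12.99] [-0.    3.54  0.  ]
```

Call:
apply_moves(increments=[[-12.5, 1.0, 13.0, 0, 3.54, 0, 0], [-12.5, 1.0, 13.0, 0, 3.54, 0, 0], [-12.5, 1.0, 13.0, 0, 3.54, 0, 0], [-12.5, 1.0, 13.0, 0, 3.54, 0, 0], [-12.5, 1.0, 13.0, 0, 3.54, 0, 0], [-12.5, 1.0, 13.0, 0, 3.54, 0, 0], [-12.5, 1.0, 13.0, 0, 3.54, 0, 0], [-12.5, 1.0, 13.0, 0, 3.54, 0, 0], [-12.5, 1.0, 13.0, 0, 3.54, 0, 0], [-12.5, 1.0, 13.0, 0, 3.54, 0, 0]])

```text
t: 1.43
eef_pos: [0.3867, -0.1929, 0.2084]
ee_rot: [0.507, -0.492, 0.493, -0.507]
wrist_force: [0.7, -1.1, 0.8]
width: 0.0001
```

Run:
```python
from h import *
st(); plan([.442,-.085,.2],-np.pi/2+.029)
```

```text
t 1.43 p [ 0.3867 -0.1929  0.2084] F [ 0.7 -1.1  0.8] w 0.0001
 [-3.54  0.28  1.94] [-0.01 -0.01  0.01]
```

Call:
apply_moves(increments=[[-3.5, 0.3, 1.9, 0, 0, 0, 0], [-3.5, 0.3, 1.9, 0, 0, 0, 0], [-3.5, 0.3, 1.9, 0, 0, 0, 0], [-3.5, 0.3, 1.9, 0, 0, 0, 0], [-3.5, 0.3, 1.9, 0, 0, 0, 0], [-3.5, 0.3, 1.9, 0, 0, 0, 0]])

```text
t: 1.93
eef_pos: [0.4401, -0.0882, 0.1993]
ee_rot: [0.507, -0.492, 0.493, -0.507]
wrist_force: [-0.2, -0.4, 0.2]
width: 0.0
```

Run:
```python
from h import *
import cv2
s=st(); plan([.442,-.085,.2],-np.pi/2+.029)
a=optics.snapshot("wrist"); cv2.imwrite("pics/w1.png",cv2.resize(a,(800,600),interpolation=cv2.INTER_CUBIC))
```

```text
t 1.93 p [ 0.4401 -0.0882  0.1993] F [-0.2 -0.4  0.2] w 0.0
 [-0.11 -0.02  0.07] [0.   0.01 0.01]
```

View pics/w1.png

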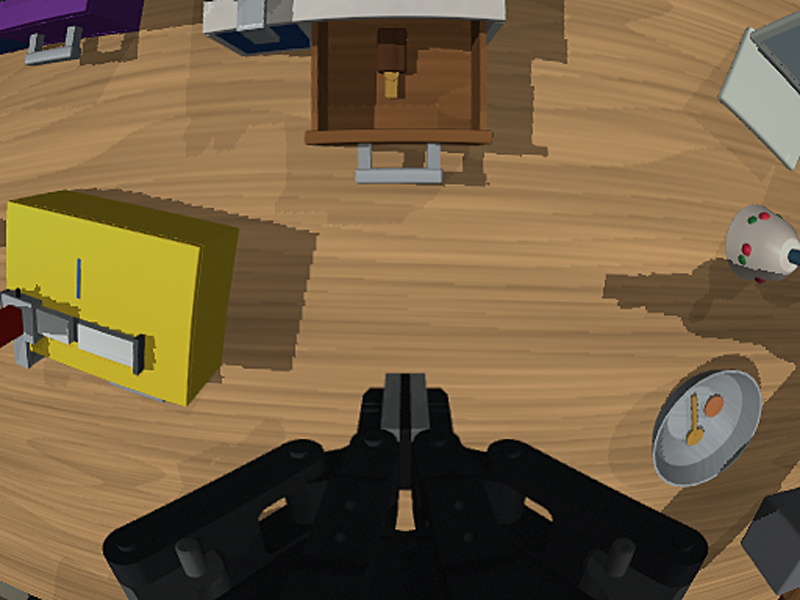

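```bash
cat >> h.py <<'E'
def wray(u,v,z,s=None,k=800/512):
    s=s or env.read_state(); i=optics.camera_info("wrist")
    d=np.array([(u/k-i["cx"]),(v/k-i["cy"])])/i["fx"]; r=np.hypot(*d)
    c=np.r_[np.sin(r)*d/r if r>0 else d,np.cos(r)]
    T=np.eye(4);T[:3,:3]=Ro.from_quat(s["ee_rot"]).as_matrix();T[:3,3]=s["eef_pos"]; T=T@i["hand_eye"]
    d=T[:3,:3]@c; o=T[:3,3]; return o+d*(z-o[2])/d[2]
E
python3 - <<'E'
from h import *
s=env.read_state()
for n,u,v,z in(("bar front L",356,183,.045),("bar front R",442,183,.045),("drawer R",492,141,.065),("drawer L",305,141,.065),("yel",238,230,.075),("yel",200,247,.075),("yel2",190,405,.075),("chest FR",505,20,.075),("chest FL",310,22,.075),("tip",405,380,.2),("bowl L",655,450,.04)):
    print(n,np.round(wray(u,v,z,s),4))
E
```

```text
bar front L [ 0.5026 -0.0562  0.045 ]
bar front R [ 0.504  -0.1108  0.045 ]
drawer R [ 0.5319 -0.138   0.065 ]
drawer L [ 0.5291 -0.0272  0.065 ]
yel [0.4765 0.0131 0.075 ]
yel [0.4661 0.0397 0.075 ]
yel2 [0.3515 0.0633 0.075 ]
chest FR [ 0.6053 -0.1418  0.075 ]
chest FL [ 0.6005 -0.0301  0.075 ]
tip [ 0.4455 -0.0888  0.2   ]
bowl L [ 0.2897 -0.3178  0.04  ]
```

Call:
apply_moves(increments=[[-0.15, 5.5, 0, 0, 0, 0, 0], [-0.15, 5.5, 0, 0, 0, 0, 0], [-0.15, 5.5, 0, 0, 0, 0, 0], [-0.15, 5.5, 0, 0, 0, 0, 0], [-0.15, 5.5, 0, 0, 0, 0, 0], [-0.15, 5.5, 0.8, 0, 0, 0, 0], [-0.15, 5.5, 1.4, 0, 0, 0, 0], [-0.15, 5.5, 2.0, 0, 0, 0, 0], [-0.15, 5.5, 2.5, 0, 0, 0, 0], [-0.15, 5.5, 3.0, 0, 0, 0, 0]])

```text
t: 2.82
eef_pos: [0.531, -0.0828, 0.0364]
ee_rot: [0.507, -0.493, 0.494, -0.506]
wrist_force: [-2.9, -0.8, 0.9]
width: -0.0001
```

Run:
```python
from h import *
import cv2
s=st()
a=optics.snapshot("wrist"); cv2.imwrite("pics/w2.png",cv2.resize(a,(800,600),interpolation=cv2.INTER_CUBIC))
```

```text
t 2.82 p [ 0.531  -0.0828  0.0364] F [-2.9 -0.8  0.9] w -0.0001
```

View pics/w2.png

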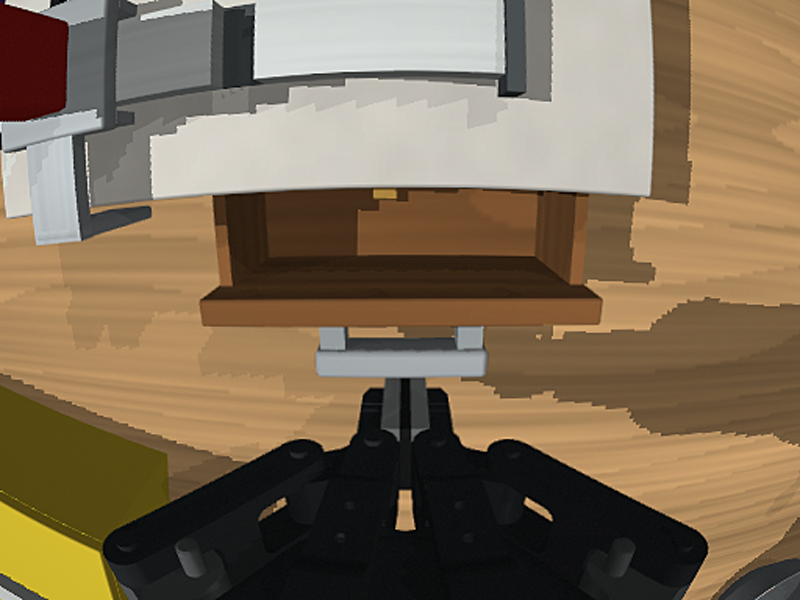

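The fingertip is on the middle of the bar (400,365) and the drawer is following. I'll keep pushing gently.

Call:
apply_moves(increments=[[0, 0, 0.2, 0, 0, 0, 0], [0, 0, 0.4, 0, 0, 0, 0], [0, 0, 0.6, 0, 0, 0, 0], [0, 0, 0.7, 0, 0, 0, 0], [0, 0, 0.75, 0, 0, 0, 0], [0, 0, 0.8, 0, 0, 0, 0]])

```text
t: 3.37
eef_pos: [0.5539, -0.0804, 0.0343]
ee_rot: [0.507, -0.493, 0.493, -0.507]
wrist_force: [-2.5, -1.0, 0.2]
width: -0.0004
```

Call:
apply_moves(increments=[[0, 0, 0.05, 0, 0, 0, 0], [0, 0, 0.1, 0, 0, 0, 0], [0, 0, 0.15, 0, 0, 0, 0], [0, 0, 0.2, 0, 0, 0, 0], [0, 0, 0.2, 0, 0, 0, 0]])

```text
t: 3.78
eef_pos: [0.5603, -0.08, 0.0342]
ee_rot: [-0.507, 0.493, -0.493, 0.507]
wrist_force: [-0.2, 0.6, -0.0]
width: 0.0001
```

Call:
apply_moves(increments=[[0, 0, 0.05, 0, 0, 0, 0], [0, 0, 0.1, 0, 0, 0, 0], [0, 0, 0.15, 0, 0, 0, 0], [0, 0, 0.2, 0, 0, 0, 0]])

```text
t: 4.12
eef_pos: [0.5661, -0.0798, 0.0342]
ee_rot: [-0.507, 0.493, -0.493, 0.507]
wrist_force: [-2.6, 0.6, 1.1]
width: -0.0001
```

Run:
```python
from h import *
import cv2
s=st()
a=optics.snapshot("wrist"); cv2.imwrite("pics/w3.png",cv2.resize(a,(800,600),interpolation=cv2.INTER_CUBIC))
```

```text
t 4.12 p [ 0.5661 -0.0798  0.0342] F [-2.6  0.6  1.1] w -0.0001
```

View pics/w3.png

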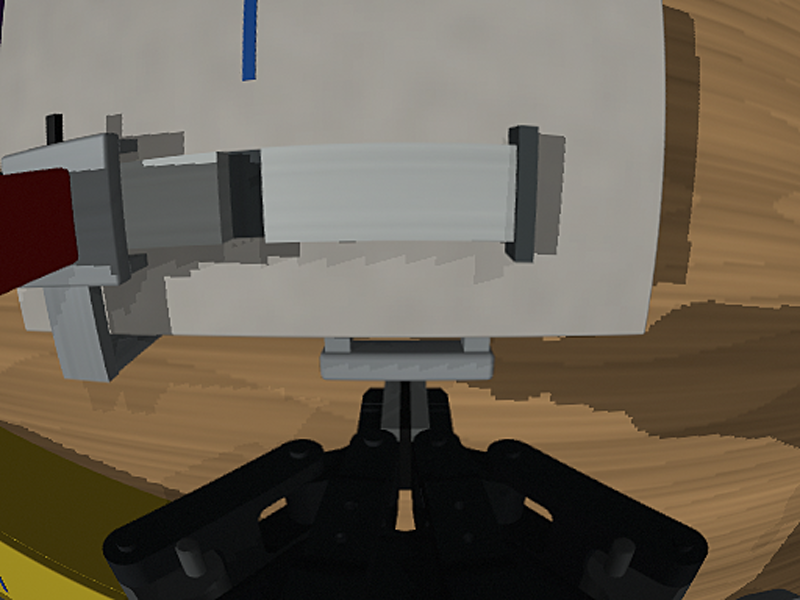

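The drawer looks nearly shut, and the blue line's end shows at (249,80). I'll push until I feel the hard stop.

Run:
```python
from h import *
s=env.read_state()
for n,u,v,z in(("notch",249,80,.075),("chest FR",647,335,.075),("stop R-front-top",512,262,.085),("bar front top",405,356,.045),("plate R back",108,134,.0905),("plate R front",128,285,.0905),("pointer tip",56,115,.083),("rail fr",508,242,.083),("rail bk",515,146,.083),("gap L",232,150,.083),("gap R",261,150,.083)):
    print(n,np.round(wray(u,v,z,s),4))
```

```text
notch [ 0.6638 -0.0423  0.075 ]
chest FR [ 0.6057 -0.1423  0.075 ]
stop R-front-top [ 0.6254 -0.1004  0.085 ]
bar front top [ 0.5855 -0.0794  0.045 ]
plate R back [ 0.6533 -0.0147  0.0905]
plate R front [ 0.6201 -0.0173  0.0905]
pointer tip [0.6609 0.0078 0.083 ]
rail fr [ 0.6292 -0.0997  0.083 ]
rail bk [ 0.6493 -0.0998  0.083 ]
gap L [ 0.6477 -0.0415  0.083 ]
gap R [ 0.6474 -0.0479  0.083 ]
```

Call:
apply_moves(increments=[[0, 0, 0.05, 0, 0, 0, 0], [0, 0, 0.1, 0, 0, 0, 0], [0, 0, 0.15, 0, 0, 0, 0], [0, 0, 0.2, 0, 0, 0, 0]])

```text
t: 4.5
eef_pos: [0.5678, -0.0798, 0.0339]
ee_rot: [0.51, -0.495, 0.491, -0.505]
wrist_force: [-31.8, -1.3, 21.3]
width: -0.0002
```

Hard stop reached with 32 N at x = 0.5678, so the drawer is shut. Now I back off, lift and go above the bolt.

Call:
apply_moves(increments=[[0, 0, -0.8, 0, 0, 0, 0], [0, 0, -1.4, 0, 0, 0, 0], [0, -1, -1.6, 0, 0, 0, 0], [0, -2.2, -1.6, 0, 0, 0, 50], [0, -3.4, -1.6, 0, 0, 0, 50], [0, -4.6, -1.6, 0, 0, 0, 50], [-0.6, -5.8, -1, 0, 0, 0, 50], [-1.5, -5.8, 0, 0, 0, 0, 50], [-2.4, -5.8, 1, 0, 0, 0, 50], [-2.75, -5.8, 2.1, 0, 0, 0, 50]])

```text
t: 5.33
eef_pos: [0.6343, 0.0076, 0.2099]
ee_rot: [-0.507, 0.492, -0.493, 0.508]
wrist_force: [-0.6, -0.9, -0.1]
width: 0.0498
```

Call:
apply_moves(increments=[[0, 0, 0, 0, 0, 0, 50], [0, 0, 0, 0, 0, 0, 50]])

```text
t: 5.5
eef_pos: [0.6333, 0.0054, 0.2063]
ee_rot: [0.508, -0.493, 0.492, -0.507]
wrist_force: [-0.2, 0.8, 0.2]
width: 0.0502
```

Run:
```python
from h import *
import cv2
s=st()
a=optics.snapshot("wrist"); cv2.imwrite("pics/w4.png",cv2.resize(a,(800,600),interpolation=cv2.INTER_CUBIC))
```

```text
t 5.5 p [0.6333 0.0054 0.2063] F [-0.2  0.8  0.2] w 0.0502
```

View pics/w4.png

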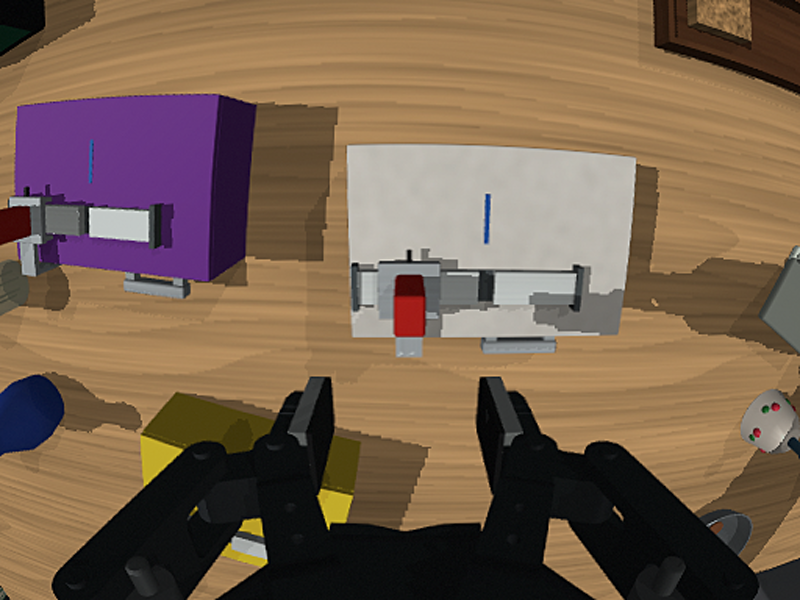

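The drawer is shut (handle at 518,345). The grip top spans (396–425, 290–335), the pointer tip is at (409,250) and the blue line's end is at (487,243).

Run:
```python
from h import *
s=env.read_state()
for n,u,v,z in(("notch",487,243,.075),("pointer tip",409,250,.085),("grip tl",396,290,.1345),("grip tr",424,290,.1345),("grip bl",395,335,.1345),("grip br",425,335,.1345),("plate L",378,262,.0905),("plate R",439,262,.0905),("c BL",347,145,.075),("c BR",636,157,.075),("c FR",620,335,.075),("c FL",352,337,.075),("gap L",480,290,.083),("gap R",494,290,.083),("stop R",577,290,.085),("stop L",357,290,.085)):
    print(n,np.round(wray(u,v,z,s),4))
plan([.637,.003,.1],-np.pi/2+.032)
```

```text
notch [ 0.6626 -0.0444  0.075 ]
pointer tip [0.6585 0.003  0.085 ]
grip tl [0.6486 0.0095 0.1345]
grip tr [ 0.649  -0.0041  0.1345]
grip bl [0.6251 0.0094 0.1345]
grip br [ 0.6256 -0.0056  0.1345]
plate L [0.6521 0.0207 0.0905]
plate R [ 0.6532 -0.0143  0.0905]
c BL [0.7189 0.041  0.075 ]
c BR [ 0.7245 -0.1391  0.075 ]
c FR [ 0.6041 -0.1448  0.075 ]
c FL [0.5988 0.0376 0.075 ]
gap L [ 0.635  -0.0408  0.083 ]
gap R [ 0.6353 -0.0494  0.083 ]
stop R [ 0.6378 -0.1027  0.085 ]
stop L [0.6334 0.0333 0.085 ]
 [0.06 3.58 0.15] [ 0.01 -0.03 -0.  ]
```

Call:
apply_moves(increments=[[0.1, 1.0, 0.13, 0, 0, 0, 50], [0.1, 2.0, 0.13, 0, 0, 0, 50], [0.1, 2.8, 0.13, 0, 0, 0, 50], [0.1, 3.4, 0.13, 0, 0, 0, 50], [0.1, 3.5, 0.13, 0, 0, 0, 50], [0.1, 3.5, 0.13, 0, 0, 0, 50]])

```text
t: 6.05
eef_pos: [0.6354, 0.0012, 0.1031]
ee_rot: [0.507, -0.493, 0.493, -0.507]
wrist_force: [-0.7, 0.1, 0.3]
width: 0.0501
```

Call:
apply_moves(increments=[[0, 0, 0, 0, 0, 0, 25], [0, 0, 0, 0, 0, 0, 16], [0, 0, 0, 0, 0, 0, 8], [0, 0, 0, 0, 0, 0, 0], [0, 0, 0, 0, 0, 0, 0], [0, 0, 0, 0, 0, 0, 0]])

```text
t: 6.55
eef_pos: [0.6376, 0.0013, 0.1056]
ee_rot: [-0.507, 0.492, -0.494, 0.508]
wrist_force: [-1.2, -0.3, 5.7]
width: 0.0151
```

Run:
```python
from h import *
import cv2
s=st(); plan([.638,-.044,s["eef_pos"][2]],-np.pi/2+.03)
a=optics.snapshot("wrist"); cv2.imwrite("pics/w5.png",cv2.resize(a,(800,600),interpolation=cv2.INTER_CUBIC))
```

```text
t 6.55 p [0.6376 0.0013 0.1056] F [-1.2 -0.3  5.7] w 0.0151
 [ 1.51  0.   -0.03] [-0.03 -0.01  0.01]
```

View pics/w5.png

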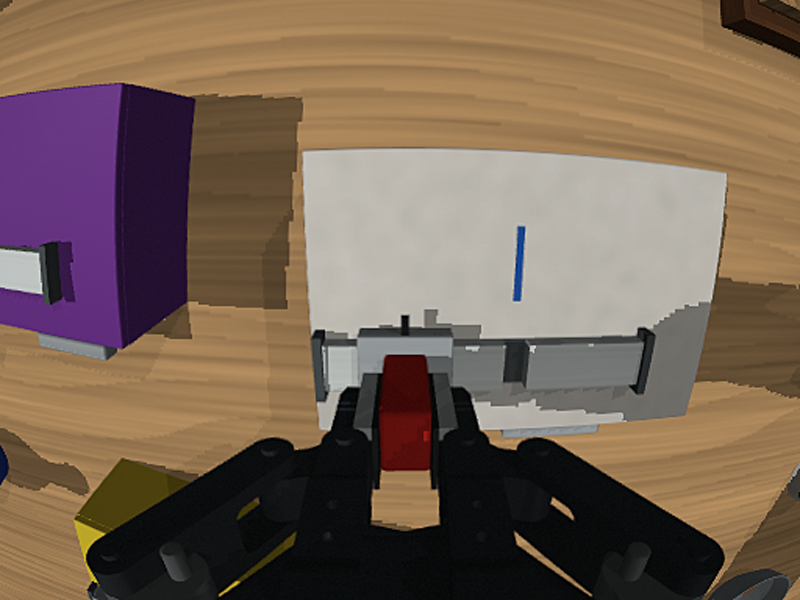

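Gripped: width 15.1 mm, pointer at (405,318), blue end at (517,300). Computing the remaining distance.

```bash
cat >> h.py <<'E'
def gap(pt,nt,zp=.086):
    s=env.read_state(); n=wray(*nt,.075,s)
    P=np.load("P.npy"); ey=np.array([-np.sin(.03),np.cos(.03),0])
    for z in (.08,zp,.0905):
        p=wray(*pt,z,s); print(z,np.round(p,4),np.round(n,4),"to go mm",round(1e3*(p-n)@ey,1))
    print("by TCP",round(1e3*((np.array(s["eef_pos"])-n)@ey),1))
E
python3 - <<'E'
from h import *
gap((405,318),(517,300))
s=env.read_state()
for u,v in((516,360),(504,360),(527,360)):print(wray(u,v,.083,s).round(4))
for u,v in((303,152),(727,173)):print(wray(u,v,.075,s).round(4))
R=Ro.from_quat(s["ee_rot"]).as_matrix();print(R.round(3))
E
```

```text
0.08 [0.6564 0.0018 0.08  ] [ 0.6634 -0.0429  0.075 ] to go mm 44.9
0.086 [0.6585 0.0018 0.086 ] [ 0.6634 -0.0429  0.075 ] to go mm 44.9
0.0905 [0.6601 0.0019 0.0905] [ 0.6634 -0.0429  0.075 ] to go mm 44.9
by TCP 45.0
[ 0.6408 -0.0432  0.083 ]
[ 0.6407 -0.0382  0.083 ]
[ 0.6408 -0.0478  0.083 ]
[0.719  0.0417 0.075 ]
[ 0.7251 -0.1377  0.075 ]
[[ 0.029  0.003  1.   ]
 [-1.    -0.001  0.029]
 [ 0.001 -1.     0.003]]
```

Call:
apply_moves(increments=[[0.12, 0, 0, 0, 0, 0, 0], [0.25, 0, 0, 0, 0, 0, 0], [0.38, 0, 0, 0, 0, 0, 0], [0.5, 0, 0, 0, 0, 0, 0], [0.63, 0, 0, 0, 0, 0, 0], [0.75, 0, 0, 0, 0, 0, 0], [0.88, 0, 0, 0, 0, 0, 0], [0.98, 0, 0, 0, 0, 0, 0], [1.05, 0, 0, 0, 0, 0, 0], [1.05, 0, 0, 0, 0, 0, 0]])

```text
t: 7.43
eef_pos: [0.6386, -0.0303, 0.1056]
ee_rot: [-0.507, 0.492, -0.494, 0.508]
wrist_force: [-1.1, -1.0, 5.9]
width: 0.0149
```

Run:
```python
from h import *
import cv2
s=st()
a=optics.snapshot("wrist"); cv2.imwrite("pics/w6.png",cv2.resize(a[160:310,170:370],(800,600),interpolation=cv2.INTER_CUBIC))
```

```text
t 7.43 p [ 0.6386 -0.0303  0.1056] F [-1.1 -1.   5.9] w 0.0149
```

View pics/w6.png

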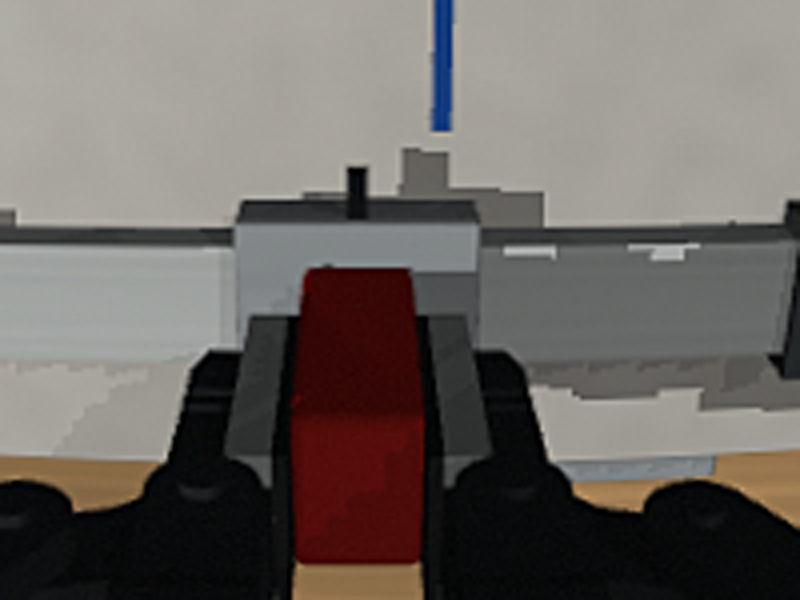

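Pointer tip at crop (357,168) and blue line end at (442,130): still short of the notch.

```bash
cat >> h.py <<'E'
k=800/512
f=lambda u,v:((170+u/4)*k,(160+v/4)*k)
E
python3 - <<'E'
from h import *
gap(f(357,168),f(442,130))
E
```

```text
0.08 [ 0.6584 -0.03    0.08  ] [ 0.6632 -0.0429  0.075 ] to go mm 13.1
0.086 [ 0.6605 -0.0299  0.086 ] [ 0.6632 -0.0429  0.075 ] to go mm 13.1
0.0905 [ 0.662  -0.0299  0.0905] [ 0.6632 -0.0429  0.075 ] to go mm 13.1
by TCP 13.3
```

Call:
apply_moves(increments=[[0.06, 0, 0, 0, 0, 0, 0], [0.12, 0, 0, 0, 0, 0, 0], [0.18, 0, 0, 0, 0, 0, 0], [0.24, 0, 0, 0, 0, 0, 0]])

```text
t: 7.82
eef_pos: [0.6388, -0.0366, 0.1056]
ee_rot: [-0.506, 0.492, -0.493, 0.508]
wrist_force: [-1.1, 3.8, 7.2]
width: 0.0151
```

Call:
apply_moves(increments=[[0.04, 0, 0, 0, 0, 0, 0], [0.08, 0, 0, 0, 0, 0, 0], [0.12, 0, 0, 0, 0, 0, 0]])

```text
t: 8.07
eef_pos: [0.6389, -0.0407, 0.1056]
ee_rot: [-0.507, 0.492, -0.494, 0.508]
wrist_force: [-0.9, 1.6, 5.9]
width: 0.0152
```

Call:
apply_moves(increments=[[0.03, 0, 0, 0, 0, 0, 0], [0.06, 0, 0, 0, 0, 0, 0], [0.06, 0, 0, 0, 0, 0, 0], [0.06, 0, 0, 0, 0, 0, 0]])

```text
t: 8.4
eef_pos: [0.639, -0.0431, 0.1056]
ee_rot: [-0.507, 0.492, -0.494, 0.508]
wrist_force: [-2.9, -1.5, 5.8]
width: 0.0153
```

Run:
```python
from h import *
import cv2
s=st()
a=optics.snapshot("wrist"); cv2.imwrite("pics/w7.png",cv2.resize(a[160:310,170:370],(800,600),interpolation=cv2.INTER_CUBIC))
```

```text
t 8.4 p [ 0.639  -0.0431  0.1056] F [-2.9 -1.5  5.8] w 0.0153
```

View pics/w7.png

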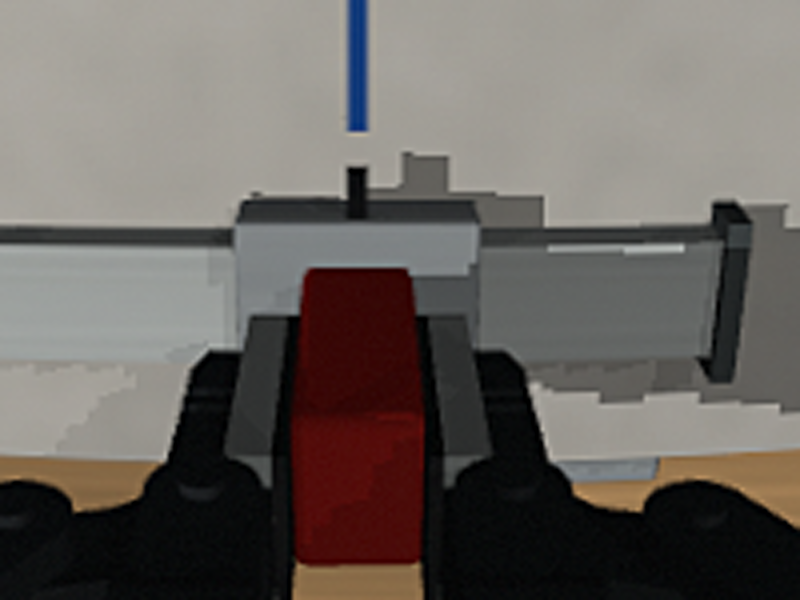

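Pointer (357,168) and blue line (357,130) coincide. I'll check the drawer numerically, let it settle, then hand in.

Call:
apply_moves(increments=[[0, 0, 0, 0, 0, 0, 0], [0, 0, 0, 0, 0, 0, 0], [0, 0, 0, 0, 0, 0, 0], [0, 0, 0, 0, 0, 0, 0]])

```text
t: 8.78
eef_pos: [0.639, -0.0431, 0.1056]
ee_rot: [-0.507, 0.492, -0.494, 0.508]
wrist_force: [-1.5, -1.0, 5.9]
width: 0.0152
```

Run:
```python
from h import *
st(); gap(f(357,168),f(357.5,130))
h=wray(*f(610,480),.045); n=wray(*f(357.5,130),.075)
print("handle front x in chest", (h-n)@[np.cos(.03),np.sin(.03),0]+.001)
env.sign_off(); print("done")
```

```text
t 8.78 p [ 0.639  -0.0431  0.1056] F [-1.5 -1.   5.9] w 0.0152
0.08 [ 0.6588 -0.0427  0.08  ] [ 0.6632 -0.0427  0.075 ] to go mm 0.1
0.086 [ 0.6609 -0.0426  0.086 ] [ 0.6632 -0.0427  0.075 ] to go mm 0.1
0.0905 [ 0.6624 -0.0426  0.0905] [ 0.6632 -0.0427  0.075 ] to go mm 0.1
by TCP 0.3
handle front x in chest -0.08500243494775632
the job is handed in; nothing more can be done
done
```

I pushed the white chest's drawer shut, then pinched the bolt by its red grip and slid it into the notch. The job was handed in at 8.8 s with the grip still held.

- **Drawer:** it met its hard stop at about 32 N. The last picture still shows the handle tight against the chest. My numeric check put the handle front at chest x = -85 mm, against a nominal -96 mm for a shut drawer. That disagrees by 11 mm, towards the shut side. I think this comes from reading a partly hidden bar edge, but I did not resolve it before handing in.
- **Bolt:** the pointer and the blue line coincide to about 0.1 mm by my pixel reading. The resistance along the rail dropped away on entering the notch, and the bolt did not run past it.
- **Grip:** the width stayed at 15 mm, and a steady upward force of about 6 N on the wrist began when the fingers closed.
- **Everything else:** I saw no contact with other things on the dresser, but took no final scene picture to confirm it.

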